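# Run down the loose wing nut of the dispenser holder

## Task

The wing nut that fastens the dispenser's holder to the shelf has worked loose: push its wings round clockwise (seen from above) with your fingertips, stroke after stroke, until it is fully home on the holder's plate and turns no further. Only push the wings, never pinch one, and leave the dispenser and everything else on the shelf standing where it is.

Things in the scene. Friction and masses are not known exactly. Their poses are not given: they have to be found in the camera images.
- holder: Fixed aluminium plate, 205 x 90 x 8 mm, on the shelf. Origin at shelf level under the axis of its upright stud (10 mm wide, top at 53 mm; washer 26 mm wide, top at 11 mm). x points from the stud to the dispenser: its socket ring (82 mm wide, top at 30 mm) is centred at x 110 mm. The plate spans x -47 to 157, y -45 to 45 mm; z up.
- wing_nut (a joint): Angle of the dark steel wing nut (rad), growing clockwise seen from above (tightening). 12.0: fully home on the washer, at a hard stop; starts 0.8 to 1.75 turns short. Sinks 6 mm a turn. Light friction (0.03 N m); stays where left. At 12.0 wing 1 stands 2.0 rad counter-clockwise, seen from above, of the holder's +x; wing 2 opposite.
- wing1 (a point): Middle of one of the two alike, opposite upright wings, 29 mm from the stud axis, 33 mm above the shelf when home, 44 mm when loosest. The wing is a flat radial disc 30 mm across and 6 mm thick centred on this point (reaching 44 mm from the axis), joined to the hub by a lower web. Hub: 23 mm wide at the foot, ends 6 mm below this point.
- wing2 (a point): The same point on the second, opposite wing.
- wing1_tail: The half of wing 1 (3 mm thick) whose face is pushed to turn the nut clockwise: its counter-clockwise side. Origin on the stud's axis at the nut's underside, axes those of the nut.
- wing1_lead: The other half of wing 1, its clockwise side. Origin as for wing1_tail.
- wing2_tail: The half of wing 2 whose face is pushed to turn the nut clockwise.
- wing2_lead: The other half of wing 2, its clockwise side.
- dispenser_mid (a point): Centre of the push dispenser's white plastic bottle, 80 mm above its foot: a loose bottle 68 mm in diameter and 165 mm tall with a pump head, standing in the holder's socket ring, which is 11 mm above the shelf inside. Bystander.
- balm_tin: Round aluminium tin, 65 mm diameter, 22 mm high, loose; origin under its centre. Stands about 130 mm from the stud, on the side away from the dispenser. Bystander.
- splint: Blue plastic splint, a shallow trough 170 x 42 x 23 mm, long along its x, loose; origin under its centre, about 130 mm to the holder's -y side of the stud. Bystander.
- tumbler: Stainless steel tumbler, 72 mm wide at the rim, 100 mm tall, loose; origin under its centre. Bystander.
- bowl: White ceramic bowl, 104 mm wide, 45 mm tall, loose; origin under its centre. Bystander.
- tape_roll: Empty grey roll core, 72 mm diameter, 25 mm high, loose; origin under its centre. Bystander.
- jar: Amber glass jar, 56 mm diameter, 75 mm tall, loose; origin under its centre. Bystander.

How it is judged:
At the end, for the whole second after the job is handed in: The wing nut is fully home (within 0.35 rad, 20 degrees, of its stop) and still, and the dispenser and the other six things are within 25 mm of where they started (value of joint wing_nut above 11.65 rad and velocity of joint wing_nut between -0.1 and 0.1 rad/s and distance of each of dispenser_mid, balm_tin, splint, tumbler, bowl, tape_roll, jar from where it was at the start of the episode below 0.025 m); the robot touches nothing.
It fails at once if a wing is pinched: its two faces pressed at the same time by the fingers with more than 6 N each ((contact force between the fingers and wing1_tail above 6 N and contact force between the fingers and wing1_lead above 6 N) or (contact force between the fingers and wing2_tail above 6 N and contact force between the fingers and wing2_lead above 6 N)).
It fails at once if the dispenser or another loose thing is moved, lifted or knocked more than 25 mm from its place (distance of any of dispenser_mid, balm_tin, splint, tumbler, bowl, tape_roll, jar from where it was at the start of the episode above 0.025 m).
It also fails if it takes over 61 s, if anything falls off the work surface, if the arm or the gripper's body presses on something with over 40 N, if the wrist force passes 120 N, or if a joint passes its speed limit or range.

## Robot

A 6-joint arm with a two-finger parallel gripper is mounted at the origin on the work surface. World frame = base frame: x ahead of the robot, y to its left, z up, the work surface at z = 0. Lengths are in m, angles in rad, forces in N, time in s.
With the tool pointing down it reaches from about 0.225 to 0.875 m from the base axis. Payload 3.4 kg.
Tool frame: the origin (TCP) lies at the very end of the fingers, on their centre line; the grasp point (between the pads) lies 19 mm behind it; z points along the fingers, y is the direction in which the jaws open and shut (so a half turn about z gives the same grasp; the last joint's range is limited). The gripper opens to 85 mm and grips with 20 to 120 N. Pads are 22 mm wide; open, the fingers measure 114 mm over their backs; the gripper's body (76 mm by 85 mm) begins 54 mm behind the grasp point. The pads swing forward as they close: fully open they stand 13 mm farther back than shut.
Start: joints at [-1.33, 0.276, 1.505, -0, 1.361, -0.121], TCP at [0.204, -0.538, 0.201] pointing down, gripper open.
Joint ranges: [-2.89, 2.89], [-0.75, 2.08], [0.22, 2.7], [-1.18, 4.32], [0.11, 2.71], [-2.7, 2.7]. Speed limits (rad/s): [2.57, 2.57, 3.14, 3.14, 3.14, 3.14].

## Interface

Orientations are given as a unit quaternion [w, x, y, z].
In Python, from rig import telemetry, cams, sign_off, spotter gives the robot as it stands.
- The arm moves only by the tool servo_tool, never from a script. Its argument "steps" is a list of rows, each a list of 6 numbers: the shift along the tool's x, y, z in mm, then the turn, a rotation vector about the tool's x, y, z in degrees. In form: [[x, y, z, ax, ay, az], ...]. A call has 1 to 8 rows; each row is the pose to reach, as a shift and turn from the pose commanded when the call began, along the tool's axes at that moment; what a row does not reach only later rows make up. A row lasts 1/10 s, in which the tool goes at most 50 mm and 8.59 degrees, less where a joint would pass 70% of its speed; a pose out of reach is approached as far as the arm can. A call with a gripper value outside its range is refused whole. "hand" is the closure in counts, from 0 (fully open) to 255 (shut), set as the call begins (left out, the last holds). The fingers move at their own pace and stop on an object; "grip_force" is the grip in N (left out, the last holds). Time passes only in rows, so rows that repeat a pose let the fingers close. It gives the time, the measured TCP pose, the force and the opening at its end, in the units of the state.
- telemetry.get_state(): the state, without advancing time (a new reading comes with each control period).
- cams.get_image(name): name is "scene" or "top" or "wrist"; returns (picture, depth): 384x512x3 uint8, red, green, blue; 384x512 float32, m along the optical axis (not along the pixel's ray), 0 where there is no reading.
- cams.camera_model(name): a dict with "camera_matrix" (3x3 intrinsics, pixels), "D" ([k1, k2, p1, p2, k3] as OpenCV has them; the pictures are not rectified), "origin" and "rotation" of the camera in the world; the wrist camera has in their place "tool_from_camera" (4x4, takes a point from camera to tool coordinates, whose origin is the TCP and whose axes are the flange's). Camera axes: x right, y up, looking along -z (the intrinsics and any distortion apply to the point x, -y, -z); pixel columns grow to the right and rows downward; lengths in m; the calibration is good to about 2 mm. A picture is of the moment at which its call begins: read the wrist's pose just before it. camera_model takes no time and is no camera call.
- sign_off(): hands the job in, once; it reports no verdict.
Trained networks look in the newest picture that a camera, given by its name, has taken for a name from the list of things; names that differ only in an ending like _2 or _b are one class to them, and where a whole thing is asked for, a point or a joint stands for the part that bears it (a point fixed in the world has none). Each returns a list of dicts, best first, with "conf" (0 to 1); they miss things now and then, are a little off and sometimes report something else, mostly with a low value. They report only what shows in the picture. A call takes as long as a camera call.
- spotter.outline_of(query, camera): "region" (384x512 bool, what is visible of it) and "rect" ([left, top, width, height] in pixels, round what is visible of it).
The state is a dict: "clock": time; "qpos": joint angles; "qd": joint speeds; "effort": joint torques, N m; "position": TCP position; "ee_rot": TCP orientation; "contact_force": force on the tool from outside, world axes, zero at the start; "moment": the same for the moment, N m; "width": finger opening in m.
Only numpy, scipy, OpenCV 4.12 (cv2) and the standard library are available. Lean on these libraries where they do the work, as an engineer would, in place of code of your own. Each camera call takes 0.05 s, during which the arm holds its last target.

## Working session

There is one attempt and no reset: what is moved stays moved. The work goes in short steps, Python scripts to look and compute and a tool call to move; the robot and the scene stay as the last step left them, time stands still between calls to the robot, and variables do not carry over. Pictures are saved under pics/ and viewed, and the job is handed in when it is done.

Besides the shell and the picture viewer there is one more tool, called after ">>>" as name(argument=value, ...), one argument or row to a line, values as JSON. servo_tool: Moves the arm, as the interface text tells. Its arguments: {"type":"object","properties":{"steps":{"type":"array","items":{"type":"array","items":{"type":"number"}}},"hand":{"type":"number"},"grip_force":{"type":"number"}},"required":["steps"]}

```bash
ls; mkdir -p pics
python3 - <<'E'
from rig import telemetry,cams,spotter
import cv2,numpy as np
print(telemetry.get_state())
for n in ["scene","top","wrist"]:
    p,d=cams.get_image(n); cv2.imwrite(f"pics/{n}0.png",p[:,:,::-1]); np.save(f"pics/{n}0.npy",d)
    print(n,cams.camera_model(n))
E
```

```text
pics
{'clock': 0.0, 'qpos': array([-1.33000397e+00,  2.76599561e-01,  1.50616376e+00, -3.89127342e-06,
        1.36071525e+00, -1.21001298e-01]), 'qd': array([-0.00054991, -0.0006263 , -0.00045816, -0.00142936, -0.00201275,
       -0.00151743]), 'effort': array([-2.70484670e-04, -4.16783345e+01, -2.45807344e+01, -5.42794642e-04,
        1.09232054e-02, -1.52012749e-07]), 'position': array([ 0.20336975, -0.53718588,  0.20002498]), 'ee_rot': array([-9.41153440e-04,  9.83682228e-01,  1.79912162e-01, -5.83442855e-05]), 'contact_force': array([ 0.1324644 ,  0.56999513, -0.76435285]), 'moment': array([ 0.01404437, -0.0120614 , -0.03350495]), 'width': 0.0853657669042233}
scene {'camera_matrix': array([[462.55928956,   0.        , 253.02567532],
       [  0.        , 462.55928956, 191.09895126],
       [  0.        ,   0.        ,   1.        ]]), 'D': array([-0.0414451,  0.       ,  0.       ,  0.       ,  0.       ]), 'origin': array([0.98612023, 0.79863838, 0.80172193]), 'rotation': array([0.22363663, 0.10610931, 0.4285807 , 0.86893386])}
top {'camera_matrix': array([[399.1455942 ,   0.  
[... 251 characters left out ...]
986 ]), 'rotation': array([-0.7021815 , -0.03722169,  0.01391759,  0.71088817])}
wrist {'camera_matrix': array([[299.52752103,   0.        , 255.57619159],
       [  0.        , 299.52752103, 189.17789022],
       [  0.        ,   0.        ,   1.        ]]), 'D': array([-0.05493394,  0.        ,  0.        ,  0.        ,  0.        ]), 'tool_from_camera': array([[-2.25381293e-04,  9.48896782e-01,  3.15586513e-01,
         8.11569887e-02],
       [ 9.99999756e-01,  5.04091055e-06,  6.99009384e-04,
        -2.89495642e-04],
       [ 6.61696911e-04,  3.15586593e-01, -9.48896551e-01,
        -1.72371565e-01],
       [ 0.00000000e+00,  0.00000000e+00,  0.00000000e+00,
         1.00000000e+00]])}
```

```bash
cat > h.py <<'E'
import cv2,numpy as np
from scipy.spatial.transform import Rotation as R
from rig import telemetry,cams,spotter
def q2R(q): return R.from_quat([q[1],q[2],q[3],q[0]]).as_matrix()
def pose(name,st=None):
    m=cams.camera_model(name)
    if name=="wrist":
        T=np.eye(4);T[:3,:3]=q2R(st["ee_rot"]);T[:3,3]=st["position"];T=T@m["tool_from_camera"]
        return m,T[:3,:3],T[:3,3]
    return m,q2R(m["rotation"]),m["origin"]
def cloud(name,d,st=None):
    m,Rm,o=pose(name,st)
    v,u=np.mgrid[:384,:512]
    p=cv2.undistortPoints(np.stack([u,v],-1).reshape(-1,1,2).astype(float),m["camera_matrix"],m["D"]).reshape(384,512,2)
    P=np.stack([p[...,0]*d,-p[...,1]*d,-d],-1)@Rm.T+o
    P[d<=0]=np.nan
    return P
def proj(name,X,st=None):
    m,Rm,o=pose(name,st)
    c=(np.atleast_2d(X)-o)@Rm; c=c*[1,-1,-1]
    return cv2.projectPoints(c.reshape(-1,1,3),np.zeros(3),np.zeros(3),m["camera_matrix"],m["D"])[0].reshape(-1,2)
E
python3 - <<'E'
from h import *
d=np.load("pics/top0.npy");P=cloud("top",d)
p=cv2.imread("pics/top0.png")
for q in ["holder","wing_nut","dispenser_mid","balm_tin","splint","tumbler","bowl","tape_roll","jar"]:
    for c in spotter.outline_of(q,"top")[:2]:
        r=c["region"]; X=P[r]; print(q,round(c["conf"],2),c["rect"],np.nanmedian(X,0).round(3),np.nanmax(X[:,2]).round(3))
cv2.imwrite("pics/top0b.png",cv2.resize(p,(800,600)))
E
```

```text
holder 0.61 [249.3, 163.5, 43.4, 78.2] [ 0.5   -0.026  0.009] 0.118
wing_nut 0.67 [272.3, 171.3, 10.1, 25.9] [ 0.524 -0.03   0.04 ] 0.059
dispenser_mid 0.73 [255.7, 206.2, 21.0, 34.0] [ 0.421 -0.008  0.126] 0.181
balm_tin 0.87 [270.0, 128.7, 19.0, 21.1] [ 0.656 -0.044  0.023] 0.028
splint 0.61 [202.0, 156.4, 59.8, 26.5] [0.574 0.093 0.006] 0.028
tumbler 0.65 [110.6, 204.3, 35.1, 26.3] [0.442 0.383 0.056] 0.107
tumbler 0.2 [253.3, 206.3, 24.3, 33.6] [ 0.422 -0.007  0.126] 0.181
bowl 0.95 [374.4, 190.5, 37.2, 32.9] [ 0.457 -0.349  0.021] 0.051
bowl 0.22 [385.6, 126.9, 23.2, 25.1] [ 0.639 -0.363  0.073] 0.082
tape_roll 0.59 [121.1, 131.2, 28.2, 26.1] [0.645 0.373 0.025] 0.032
tape_roll 0.27 [254.0, 207.3, 22.1, 31.6] [ 0.421 -0.008  0.126] 0.181
jar 0.6 [385.6, 126.8, 25.1, 26.3] [ 0.639 -0.363  0.073] 0.082
```

View pics/top0.png

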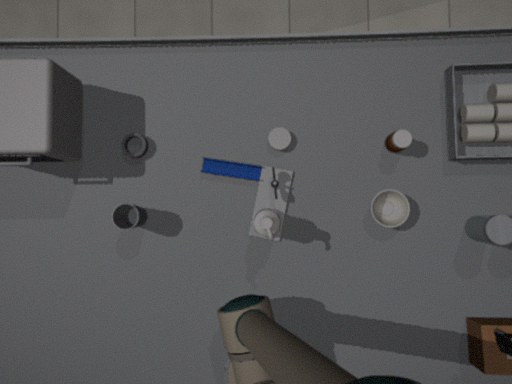

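View pics/scene0.png

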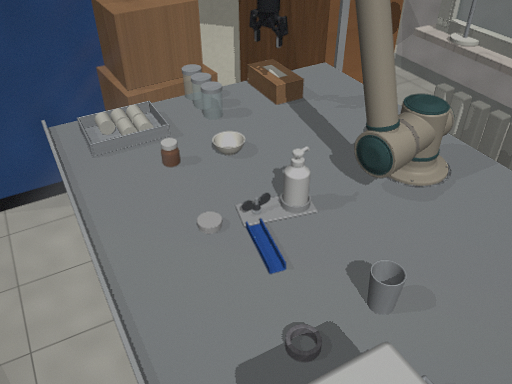

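View pics/wrist0.png

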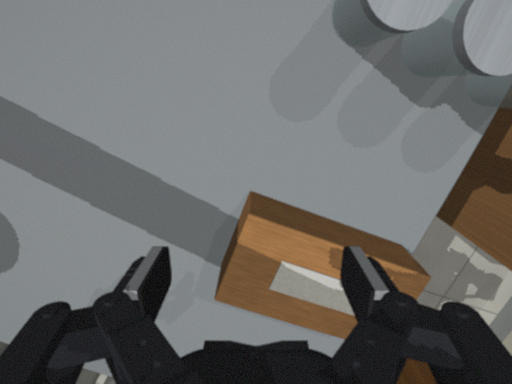

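The top view shows the nut at about (275,184), with its wings roughly along world x. The dispenser is at (266,222), the tin at (280,139) and the splint at (232,169). I'll refine this from the saved data and move the wrist camera over the stud.

```bash
cat >> h.py <<'E'
def rel(target,yaw,st=None):
    st=st or telemetry.get_state()
    Rm=q2R(st["ee_rot"]); y0=np.arctan2(Rm[1,0],Rm[0,0])
    s=Rm.T@(np.array(target)-st["position"])*1000
    print("now",st["position"].round(4),"yaw",np.degrees(y0).round(1),"j6",st["qpos"][5].round(2),"clock",round(st["clock"],2))
    Rt=np.array([[np.cos(yaw),np.sin(yaw),0],[np.sin(yaw),-np.cos(yaw),0],[0,0,-1.]])
    rv=R.from_matrix(Rm.T@Rt).as_rotvec(degrees=True)
    print("shift",s.round(1),"rotvec",rv.round(1),"turn about z (cw+)",np.degrees(y0-yaw).round(1))
E
python3 - <<'E'
from h import *
for n in["top","scene"]:
    d=np.load(f"pics/{n}0.npy");P=cloud(n,d)
    print(n,"shelf z",np.nanmedian(P[240:260,330:350] if n=="top" else P[290:310,170:190],axis=(0,1)))
    m=(abs(P[...,0]-.527)<.06)&(abs(P[...,1]+.031)<.06)&(P[...,2]>.03)&(P[...,2]<.09)
    X=P[m]; print(len(X),X.mean(0).round(3)); 
    if n=="top": print(X.round(3))
    m=(abs(P[...,0]-.42)<.06)&(abs(P[...,1]+.008)<.06)&(P[...,2]>.1);X=P[m];print("disp",X.mean(0).round(3),X.max(0).round(3),X.min(0).round(3))
rel([.527,-.031,.2],0.0)
E
```

```text
top shelf z [ 0.34009894 -0.21020535  0.00081629]
93 [ 0.528 -0.029  0.046]
[[ 0.57  -0.023  0.048]
 [ 0.57  -0.026  0.049]
 [ 0.57  -0.028  0.048]
 [ 0.568 -0.023  0.049]
 [ 0.567 -0.026  0.051]
 [ 0.567 -0.028  0.051]
 [ 0.564 -0.025  0.059]
 [ 0.564 -0.028  0.053]
 [ 0.561 -0.025  0.056]
 [ 0.561 -0.028  0.056]
 [ 0.558 -0.025  0.055]
 [ 0.559 -0.028  0.053]
 [ 0.556 -0.025  0.056]
 [ 0.555 -0.028  0.058]
 [ 0.553 -0.025  0.059]
 [ 0.553 -0.028  0.053]
 [ 0.55  -0.025  0.053]
 [ 0.55  -0.028  0.055]
 [ 0.548 -0.025  0.052]
 [ 0.547 -0.028  0.057]
 [ 0.545 -0.025  0.048]
 [ 0.545 -0.028  0.053]
 [ 0.543 -0.025  0.041]
 [ 0.543 -0.028  0.044]
 [ 0.543 -0.031  0.041]
 [ 0.541 -0.025  0.038]
 [ 0.54  -0.028  0.041]
 [ 0.541 -0.031  0.035]
 [ 0.538 -0.025  0.033]
 [ 0.538 -0.028  0.039]
 [ 0.538 -0.031  0.04 ]
 [ 0.535 -0.025  0.033]
 [ 0.535 -0.028  0.035]
 [ 0.535 -0.031  0.037]
 [ 0.535 -0.034  0.032]
 [ 0.533 -0.022  0.035]
 [ 0.532 -0.025  0.038]
 [ 0.531 -0.028  0.052]
 [ 0.531 -0.031  0.052]
 [ 0.531 -0.033  0.054]
 [ 0.532 -0.036  0.033]
 [ 0.53  -0.022  0.032]
 [ 0.528 -0.025 
[... 870 characters left out ...]
]
 [ 0.5   -0.033  0.056]
 [ 0.498 -0.03   0.058]
 [ 0.498 -0.033  0.058]
 [ 0.495 -0.03   0.057]
 [ 0.495 -0.033  0.054]
 [ 0.492 -0.03   0.056]
 [ 0.492 -0.033  0.054]
 [ 0.489 -0.03   0.059]
 [ 0.49  -0.033  0.055]
 [ 0.49  -0.035  0.051]
 [ 0.487 -0.03   0.046]
 [ 0.487 -0.033  0.05 ]
 [ 0.487 -0.036  0.045]
 [ 0.485 -0.03   0.041]]
disp [ 0.421 -0.007  0.14 ] [0.454 0.026 0.181] [ 0.38  -0.039  0.113]
scene shelf z [8.18494914e-01 1.44440312e-01 1.01727201e-04]
211 [ 0.532 -0.026  0.042]
disp [0.43  0.005 0.133] [0.457 0.029 0.177] [ 0.386 -0.03   0.1  ]
now [ 0.2035 -0.5378  0.2009] yaw 20.7 j6 -0.12 clock 0.6
shift [ 481.9 -359.5    0.9] rotvec [ 0.   0.  20.7] turn about z (cw+) 20.7
```

Run:
```python
from h import *
rel([.528,-.030,.2],np.radians(140))
```

```text
now [ 0.2035 -0.5378  0.2009] yaw 20.7 j6 -0.12 clock 0.6
shift [ 483.2 -360.1    0.9] rotvec [   0.     0.  -119.3] turn about z (cw+) -119.3
```

>>> servo_tool(
  steps=[
    [40,-30,0,0,0,-8],
    [80,-60,0,0,0,-16],
    [120,-90,0,0,0,-24],
    [160,-120,0,0,0,-32],
    [200,-150,0,0,0,-40],
    [240,-180,0,0,0,-48],
    [280,-210,0,0,0,-56],
    [320,-240,0,0,0,-64],
  ],
  hand=95,
)

```text
clock: 1.4
position: [0.4187, -0.1983, 0.2013]
ee_rot: [0.001, 0.737, 0.676, 0.0]
contact_force: [0.7, -0.9, 0.3]
width: 0.0534
```

Run:
```python
from h import *
rel([.528,-.030,.2],np.radians(140)); print(telemetry.get_state()["width"])
```

```text
now [ 0.4187 -0.1983  0.2013] yaw 85.0 j6 -0.51 clock 1.4
shift [177.2  94.3   1.3] rotvec [  0.    0.1 -55. ] turn about z (cw+) -55.0
0.053422289438089014
```

>>> servo_tool(
  steps=[
    [25,14,0,0,0,-8],
    [50,27,0,0,0,-16],
    [75,40,0,0,0,-24],
    [100,53,0,0,0,-32],
    [130,69,0,0,0,-40],
    [160,85,0,0,0,-48],
    [177,94,10,0,0,-55],
    [177,94,20,0,0,-55],
  ],
)

```text
clock: 2.2
position: [0.5293, -0.0305, 0.1808]
ee_rot: [0.001, 0.343, 0.94, 0.001]
contact_force: [-0.5, 0.0, -1.0]
width: 0.0535
```

```bash
cat > look.py <<'E'
from h import *
import sys
k=sys.argv[1]
st=telemetry.get_state(); p,d=cams.get_image("wrist"); np.save(f"pics/w{k}.npy",d)
P=cloud("wrist",d,st)
S=np.array([.528,-.030])
m=(np.hypot(P[...,0]-S[0],P[...,1]-S[1])<.05)&(P[...,2]>.03)&(P[...,2]<.075)
X=P[m]; print(len(X))
g=p.copy()
for z,c in((.053,(255,0,0)),(.011,(0,255,0))):
    u=proj("wrist",[*S,z],st)[0]; cv2.circle(g,tuple(u.round().astype(int).tolist()),4,c,1)
g[m]=(g[m]*.5+np.array([0,0,127])).astype(np.uint8)
cv2.imwrite(f"pics/w{k}.png",g[:,:,::-1]); np.save(f"pics/w{k}m.npy",X)
for o in spotter.outline_of("wing_nut","wrist")[:2]:
    Y=P[o["region"]]; Y=Y[np.isfinite(Y[:,0])]
    print(o["conf"],o["rect"],"z pct",np.percentile(Y[:,2],[5,50,95,99]).round(4))
    H=Y[(Y[:,2]>.028)&(Y[:,2]<.08)]
    print("bounds",H.min(0).round(3),H.max(0).round(3))
    w=H[np.hypot(*(H[:,:2]-S).T)>.015][:,:2]
    if len(w)>10:
        u,s,v=np.linalg.svd(w-w.mean(0)); print("wing line deg",np.degrees(np.arctan2(v[0,1],v[0,0])).round(1),"centre",w.mean(0).round(4))
rel([*S,.2],np.radians(140))
E
python3 look.py 1
```

```text
773
0.86 [227.1, 140.0, 60.7, 61.0] z pct [0.008  0.0388 0.0548 0.0555]
bounds [ 0.486 -0.039  0.028] [ 0.573 -0.021  0.056]
wing line deg 4.8 centre [ 0.5278 -0.0293]
now [ 0.5262 -0.0323  0.1792] yaw 139.7 j6 -1.06 clock 2.3
shift [  0.2   2.9 -20.8] rotvec [-0.2 -0.2 -0.3] turn about z (cw+) -0.3
```

View pics/w1.png

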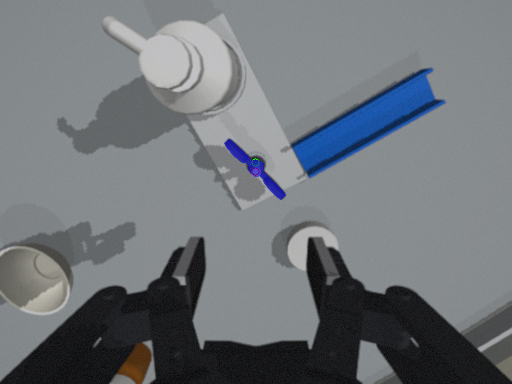

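The nut sits at (256,165), and both the network and the projected stud agree with the top view. The stud is at (0.528, -0.030), the wing line at about 5°, and the wing tops at 55.5 mm. That puts it about 1.25 turns short. Descending with the fingers either side of the stud, behind both wings.

>>> servo_tool(
  steps=[
    [0,1,40,0,0,0],
    [0,1,80,0,0,0],
    [0,1,110,0,0,0],
    [0,1,130,0,0,0],
    [0,1,142,0,0,0],
    [0,1,150,0,0,0],
    [0,1,150,0,0,0],
  ],
)

```text
clock: 3.0
position: [0.528, -0.0322, 0.0306]
ee_rot: [-0.0, 0.345, 0.939, -0.0]
contact_force: [-0.6, 0.6, 0.4]
width: 0.0535
```

```bash
python3 look.py 2
python3 - <<'E'
from h import *
s=telemetry.get_state();print(s["qpos"].round(2),s["contact_force"].round(1),s["moment"].round(2))
E
```

```text
3488
0.68 [202.2, 180.5, 106.1, 102.7] z pct [0.0251 0.0418 0.0545 0.0551]
bounds [ 0.486 -0.038  0.028] [ 0.569 -0.021  0.056]
wing line deg 5.2 centre [ 0.5235 -0.0291]
now [ 0.5291 -0.0322  0.0318] yaw 139.7 j6 -1.06 clock 3.1
shift [   2.     1.  -168.2] rotvec [ 0.   0.1 -0.3] turn about z (cw+) -0.3
[-0.19  0.36  1.85 -0.    0.93 -1.06] [-0.2  0.2  0.3] [ 0.05 -0.01 -0.01]
```

View pics/w2.png

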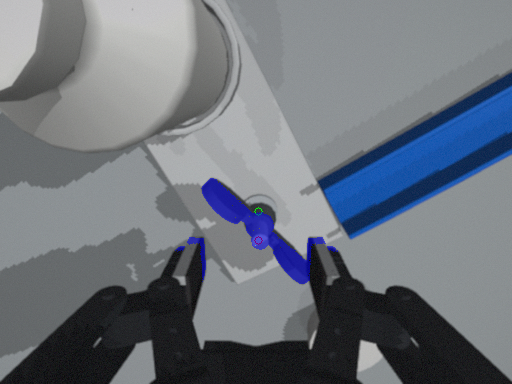

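>>> servo_tool(
  steps=[
    [1,2,0,0,0,6],
    [1,2,0,0,0,14],
    [1,2,0,0,0,22],
    [1,2,0,0,0,30],
    [1,2,0,0,0,38],
    [1,2,0,0,0,46],
    [1,2,0,0,0,54],
    [1,2,0,0,0,60],
  ],
)

```text
clock: 3.9
position: [0.53, -0.0297, 0.0323]
ee_rot: [0.001, 0.769, 0.639, 0.001]
contact_force: [0.0, -0.7, 0.0]
width: 0.0543
```

```bash
python3 look.py 3
python3 - <<'E'
from h import *
s=telemetry.get_state();print(s["qpos"].round(2),s["contact_force"].round(1),s["moment"].round(2))
E
```

```text
3424
0.97 [196.4, 202.7, 133.6, 56.7] z pct [0.0222 0.038  0.0543 0.0552]
bounds [ 0.49  -0.036  0.028] [ 0.573 -0.014  0.071]
wing line deg -175.5 centre [ 0.5394 -0.0275]
now [ 0.5299 -0.0297  0.0321] yaw 79.7 j6 -0.01 clock 4.0
shift [  -0.6   -1.4 -167.9] rotvec [  0.1   0.1 -60.3] turn about z (cw+) -60.3
[-0.19  0.36  1.85 -0.    0.93 -0.01] [-0.4 -0.2  1. ] [-0.02  0.01 -0.03]
```

View pics/w3.png

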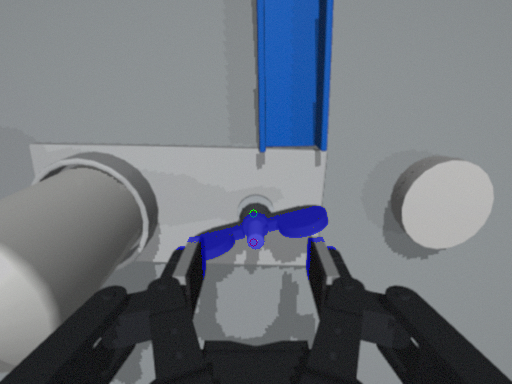

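The nut does not seem to have turned (wing line still about 4.5°) although the fingers swept past. Checking the finger heights before going on.

Run:
```python
from h import *
st=telemetry.get_state()
d=np.load("pics/w3.npy")
m,Rm,o=pose("wrist",st)
P=cloud("wrist",d,st)
T=(P-st["position"])@q2R(st["ee_rot"])*1000  # tool coords mm
for r in range(225,300,8):
    print(r,[ (c,*T[r,c].round(0).astype(int)) if np.isfinite(T[r,c,0]) else c for c in (190,197,204,310,316,322)])
print(proj("wrist",st["position"]+q2R(st["ee_rot"])@np.array([[0,0,0],[.011,.027,0],[.011,-.027,0],[-.011,.027,0],[.011,.027,-.013]])[:, :, None][:,:,0].T if False else (np.array([[0,0,0],[.011,.027,0],[.011,-.027,0],[-.011,.027,0],[.011,.027,-.013]])@q2R(st["ee_rot"]).T+st["position"]),st))
p,dd=cams.get_image("scene"); c=p[120:300,150:390]; cv2.imwrite("pics/s3.png",cv2.resize(c,None,fx=3.3,fy=3.3,interpolation=cv2.INTER_CUBIC)[:,:,::-1])
b=cv2.imread("pics/w3.png")[170:300,150:370]; cv2.imwrite("pics/w3z.png",cv2.resize(b,None,fx=3.6,fy=3.6,interpolation=cv2.INTER_CUBIC))
```

```text
225 [(190, np.int64(-11), np.int64(-48), np.int64(24)), (197, np.int64(-11), np.int64(-43), np.int64(25)), (204, np.int64(-11), np.int64(-38), np.int64(25)), (310, np.int64(11), np.int64(30), np.int64(-22)), (316, np.int64(10), np.int64(33), np.int64(-21)), (322, np.int64(9), np.int64(37), np.int64(-18))]
233 [(190, np.int64(-18), np.int64(-48), np.int64(24)), (197, np.int64(-18), np.int64(-43), np.int64(25)), (204, np.int64(-7), np.int64(-34), np.int64(4)), (310, np.int64(6), np.int64(30), np.int64(-22)), (316, np.int64(-18), np.int64(44), np.int64(26)), (322, np.int64(-22), np.int64(50), np.int64(33))]
241 [(190, np.int64(11), np.int64(-32), np.int64(-42)), (197, np.int64(12), np.int64(-29), np.int64(-43)), (204, np.int64(-6), np.int64(-32), np.int64(-10)), (310, np.int64(11), np.int64(27), np.int64(-41)), (316, np.int64(12), np.int64(29), np.int64(-42)), (322, np.int64(11), np.int64(32), np.int64(-42))]
249 [(190, np.int64(12), np.int64(-31), np.int64(-50)), (197, np.int64(12), np.int64(-27), np.int64(-51)), (204, np.int64(3), np.int64(-27), np.int64(-35)), (310, np.int64(7), np.i
[... 1406 characters left out ...]
97, np.int64(-4), np.int64(-27), np.int64(-59)), (204, np.int64(-73), np.int64(-42), np.int64(33)), (310, np.int64(-73), np.int64(44), np.int64(33)), (316, np.int64(-3), np.int64(27), np.int64(-60)), (322, np.int64(5), np.int64(27), np.int64(-71))]
297 [(190, np.int64(2), np.int64(-27), np.int64(-72)), (197, np.int64(-8), np.int64(-27), np.int64(-60)), (204, np.int64(-81), np.int64(-43), np.int64(33)), (310, np.int64(-81), np.int64(45), np.int64(33)), (316, np.int64(-5), np.int64(26), np.int64(-64)), (322, np.int64(2), np.int64(27), np.int64(-72))]
[[255.90258486 225.45902289]
 [299.37618789 209.29972184]
 [212.43467851 209.3116606 ]
 [297.75253131 240.91493297]
 [302.46715381 217.78376894]]
```

View pics/s3.png

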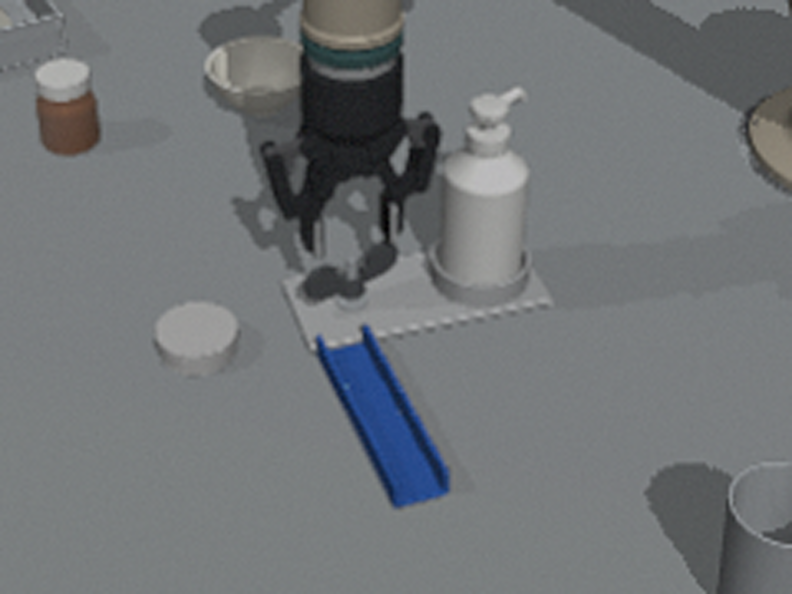

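View pics/w3z.png

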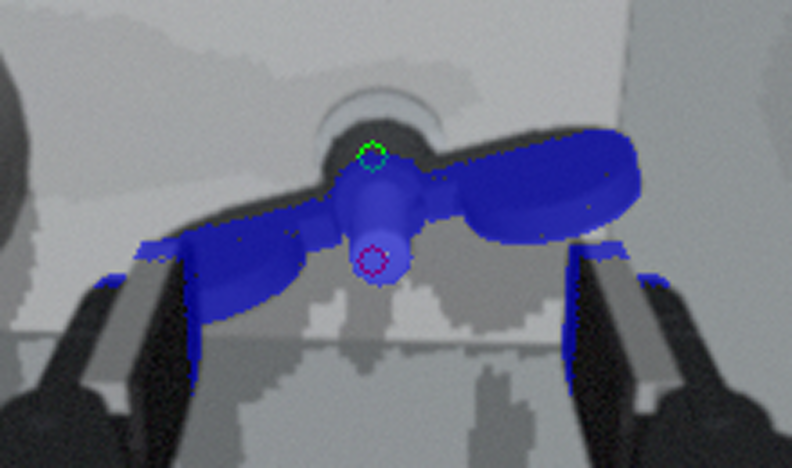

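Run:
```python
from h import *
p,d=cams.get_image("scene"); P=cloud("scene",d)
m=(p.max(-1)<70)&(P[...,2]>.02)&(P[...,2]<.2)&(np.hypot(P[...,0]-.53,P[...,1]+.03)<.08)
# per column lowest points
for r in range(170,225,3):
    c=np.where(m[r])[0]
    if len(c): print(r,[(int(k),*(P[r,k]*1000).round(0).astype(int).tolist()) for k in c[::max(1,len(c)//7)]])
rows=telemetry.get_state();print(rows["position"])
```

```text
170 [(231, 595, -38, 157), (236, 588, -25, 162), (248, 556, -23, 153), (253, 549, -10, 158), (258, 532, -17, 148), (263, 519, -15, 145), (268, 510, -6, 147), (278, 480, -7, 137)]
173 [(231, 589, -51, 138), (236, 587, -27, 152), (247, 551, -39, 132), (252, 549, -16, 146), (257, 534, -18, 139), (265, 516, -10, 138), (270, 505, -4, 138), (275, 480, -20, 119), (280, 473, -8, 124)]
176 [(232, 589, -46, 132), (236, 589, -24, 146), (244, 560, -38, 127), (248, 560, -17, 140), (266, 502, -28, 112), (270, 500, -12, 122), (274, 487, -14, 116), (278, 480, -5, 119)]
179 [(233, 587, -45, 123), (236, 588, -26, 135), (239, 572, -43, 119), (242, 563, -43, 115), (245, 564, -25, 127), (248, 558, -21, 128), (266, 501, -30, 102), (269, 503, -11, 115), (272, 496, -8, 114)]
182 [(235, 591, -26, 127), (237, 585, -29, 123), (239, 581, -26, 124), (241, 573, -30, 118), (243, 568, -29, 117), (245, 566, -23, 120), (247, 558, -26, 115), (266, 503, -26, 96), (270, 501, -10, 105)]
185 [(236, 589, -25, 118), (238, 585, -22, 118), (240, 579, -24, 115), (242, 572, -26, 111), (244, 569, -22, 112), (246, 565, -20, 112),
[... 890 characters left out ...]
, (247, 562, -22, 52), (248, 557, -26, 47), (249, 554, -25, 47), (250, 550, -26, 44), (251, 549, -24, 45), (259, 524, -26, 34), (260, 521, -25, 34), (261, 518, -26, 32), (262, 514, -28, 29), (263, 511, -26, 29)]
206 [(242, 573, -28, 42), (244, 570, -23, 44), (246, 564, -23, 42), (248, 557, -25, 38), (250, 551, -26, 35), (252, 547, -23, 35), (254, 539, -26, 30), (256, 534, -23, 30), (258, 530, -19, 31)]
209 [(243, 574, -21, 37), (244, 570, -24, 34), (245, 567, -23, 33), (246, 564, -24, 31), (247, 562, -22, 32), (248, 558, -24, 29), (249, 556, -22, 29), (254, 539, -25, 20), (255, 537, -24, 21), (256, 535, -21, 22), (257, 534, -18, 23), (258, 530, -20, 21)]
[ 0.52958283 -0.02966449  0.0317721 ]
```

The fingers' tips really sit about 38 mm behind the stated TCP: both the scene and wrist depth put them near z 0.07, so they swept over the nut without touching it. Turning back 60° and then lowering another 37 mm in small steps.

>>> servo_tool(
  steps=[
    [0,0,0,0,0,-8],
    [0,0,0,0,0,-16],
    [0,0,0,0,0,-24],
    [0,0,0,0,0,-32],
    [0,0,0,0,0,-40],
    [0,0,0,0,0,-48],
    [0,0,0,0,0,-56],
    [0,0,0,0,0,-60],
  ],
)

```text
clock: 4.9
position: [0.5292, -0.0296, 0.0313]
ee_rot: [0.0, 0.341, 0.94, 0.0]
contact_force: [0.6, 0.1, 0.5]
width: 0.0536
```

>>> servo_tool(
  steps=[
    [0,0,5,0,0,0],
    [0,0,10,0,0,0],
    [0,0,15,0,0,0],
    [0,0,20,0,0,0],
    [0,0,20,0,0,0],
  ],
)

```text
clock: 5.4
position: [0.5282, -0.0294, 0.0099]
ee_rot: [-0.001, 0.344, 0.939, -0.0]
contact_force: [-0.3, -0.7, 1.2]
width: 0.0535
```

>>> servo_tool(
  steps=[
    [0,0,4,0,0,0],
    [0,0,8,0,0,0],
    [0,0,12,0,0,0],
    [0,0,16,0,0,0],
    [0,0,16,0,0,0],
  ],
)

```text
clock: 5.9
position: [0.5284, -0.0295, -0.0057]
ee_rot: [-0.001, 0.344, 0.939, -0.0]
contact_force: [-1.1, -0.4, -0.3]
width: 0.0537
```

```bash
cat > look2.py <<'E'
from h import *
import sys
k=sys.argv[1]
st=telemetry.get_state(); p,d=cams.get_image("wrist"); P=cloud("wrist",d,st); S=np.array([.528,-.030])
for o in spotter.outline_of("wing_nut","wrist")[:1]:
    Y=P[o["region"]]; Y=Y[np.isfinite(Y[:,0])]
    r=np.hypot(*(Y[:,:2]-S).T)
    H=Y[(Y[:,2]>.02)&(Y[:,2]<.07)&(r>.012)&(r<.045)]
    print(o["conf"],o["rect"],"z top",np.percentile(H[:,2],[90,97]).round(4))
    a=np.arctan2(*(H[:,:2]-S).T[::-1]); h=np.degrees(np.angle(np.mean(np.exp(2j*a))))/2; print("wing line deg",h.round(1),"len",abs(np.mean(np.exp(2j*a))).round(2))
cv2.imwrite(f"pics/w{k}.png",p[:,:,::-1])
T=(P-st["position"])@q2R(st["ee_rot"])*1000
print(st["qpos"].round(2),st["contact_force"].round(1),st["moment"].round(2))
rel([*S,.034],np.radians(140),st)
E
python3 look2.py 4;python3 - <<'E'
from h import *
p,dd=cams.get_image("scene"); c=p[120:300,150:390]; cv2.imwrite("pics/s4.png",cv2.resize(c,None,fx=3.3,fy=3.3,interpolation=cv2.INTER_CUBIC)[:,:,::-1])
E
```

```text
0.59 [184.6, 205.8, 136.9, 123.7] z top [0.054  0.0547]
wing line deg 4.4 len 0.98
[-0.19  0.41  1.89 -0.    0.84 -1.05] [-1.1 -0.4 -0.3] [0.04 0.02 0.02]
now [ 0.5284 -0.0295 -0.0057] yaw 139.7 j6 -1.05 clock 5.9
shift [  0.   -0.7 -39.7] rotvec [-0.  -0.1 -0.3] turn about z (cw+) -0.3
```

View pics/w4.png

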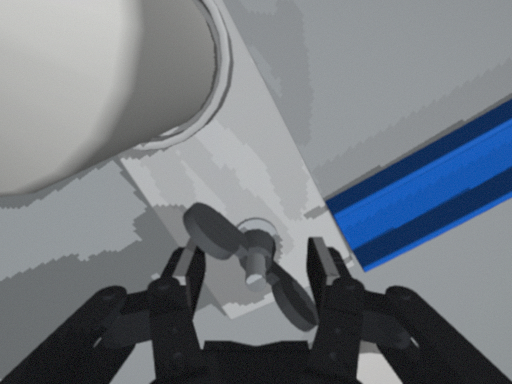

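View pics/s4.png

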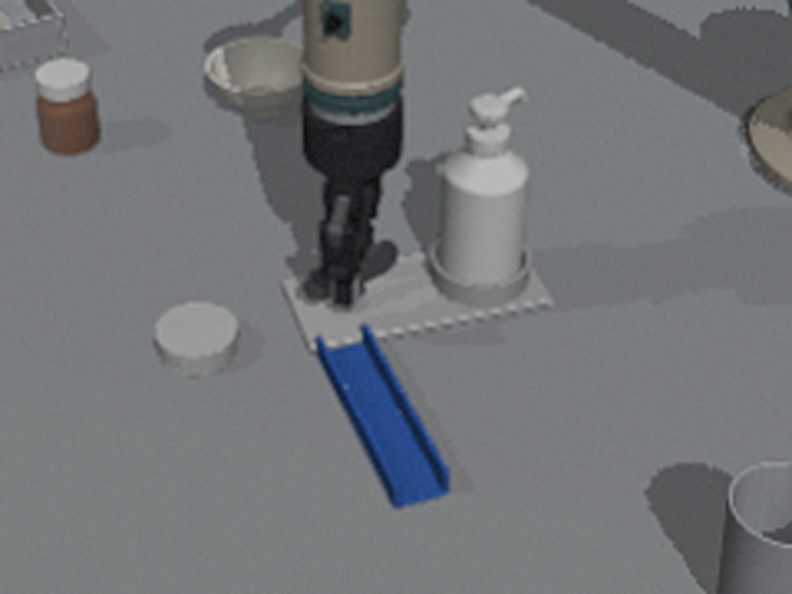

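The fingers are now beside the nut: tips at about (190,250) and (320,245), wings between them from (212,230) to (295,300). Stroke 1.

>>> servo_tool(
  steps=[
    [0,0,0,0,0,6],
    [0,0,0,0,0,12],
    [0,0,0,0,0,18],
    [0,0,0,0,0,24],
    [0,0,0,0,0,30],
    [0,0,0,0,0,36],
    [0,0,0,0,0,42],
    [0,0,0,0,0,50],
  ],
)

```text
clock: 6.85
position: [0.5292, -0.03, -0.0049]
ee_rot: [0.001, 0.71, 0.704, -0.0]
contact_force: [0.1, -1.0, -0.3]
width: 0.0537
```

```bash
python3 look2.py 5
```

```text
0.94 [172.0, 217.2, 146.0, 94.6] z top [0.0533 0.0541]
wing line deg -30.1 len 0.96
[-0.19  0.41  1.89 -0.    0.84 -0.18] [ 0.1 -1.  -0.3] [-0.17  0.04  0.04]
now [ 0.5292 -0.03   -0.0049] yaw 89.5 j6 -0.18 clock 6.85
shift [ -0.   -1.2 -38.9] rotvec [  0.    0.1 -50.5] turn about z (cw+) -50.5
```

View pics/w5.png

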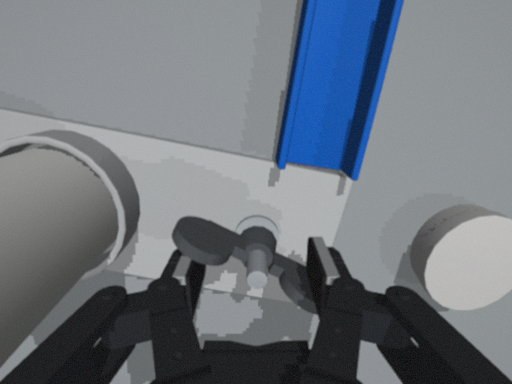

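The nut turns with the fingers: wing line now -30°, about 30° ahead of the hand. Continuing.

>>> servo_tool(
  steps=[
    [0,0,0,0,0,8],
    [0,0,0,0,0,16],
    [0,0,0,0,0,24],
    [0,0,0,0,0,32],
    [0,0,0,0,0,40],
    [0,0,0,0,0,48],
    [0,0,0,0,0,56],
    [0,0,0,0,0,64],
  ],
)

```text
clock: 7.75
position: [0.5297, -0.0294, -0.0049]
ee_rot: [0.0, 0.975, 0.221, 0.001]
contact_force: [1.3, 0.8, -0.4]
width: 0.0539
```

>>> servo_tool(
  steps=[
    [0,0,0,0,0,8],
    [0,0,0,0,0,16],
    [0,0,0,0,0,24],
    [0,0,0,0,0,32],
    [0,0,0,0,0,40],
    [0,0,0,0,0,48],
    [0,0,0,0,0,56],
    [0,0,0,0,0,64],
  ],
)

```text
clock: 8.55
position: [0.5299, -0.0298, -0.0048]
ee_rot: [-0.0, 0.944, -0.329, 0.001]
contact_force: [1.6, -1.0, -0.5]
width: 0.0534
```

>>> servo_tool(
  steps=[
    [0,0,0,0,0,8],
    [0,0,0,0,0,16],
    [0,0,0,0,0,24],
    [0,0,0,0,0,26],
  ],
)

```text
clock: 8.95
position: [0.5296, -0.0298, -0.0048]
ee_rot: [-0.0, 0.847, -0.532, 0.001]
contact_force: [0.6, -0.5, -1.5]
width: 0.0537
```

```bash
python3 look2.py 6
```

```text
0.87 [177.5, 211.1, 138.7, 94.6] z top [0.0509 0.0517]
wing line deg -4.5 len 0.97
[-0.19  0.41  1.89 -0.    0.84  2.51] [ 0.6 -0.5 -1.5] [-0.15 -0.09  0.04]
now [ 0.5296 -0.0298 -0.0048] yaw -64.2 j6 2.51 clock 8.95
shift [ -0.5   1.5 -38.8] rotvec [-1.000e-01  1.000e-01  1.558e+02] turn about z (cw+) -204.2
```

View pics/w6.png

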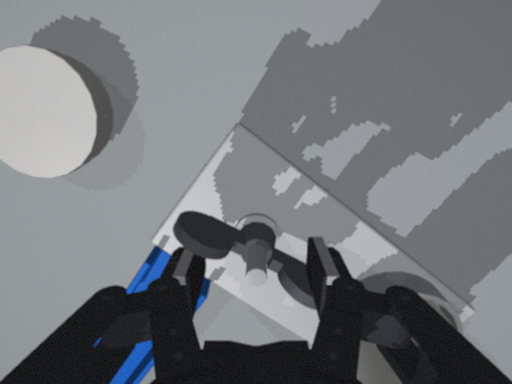

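Stroke 1 done: about 190°, and the wing tops dropped from 55 to 51.5 mm. Backing off, lifting and turning back 200°.

>>> servo_tool(
  steps=[
    [0,0,0,0,0,-6],
    [0,0,-15,0,0,-12],
    [0,0,-35,0,0,-15],
    [0,0,-45,0,0,-20],
    [0,0,-45,0,0,-28],
    [0,0,-45,0,0,-36],
    [0,0,-45,0,0,-44],
    [0,0,-45,0,0,-52],
  ],
)

```text
clock: 9.85
position: [0.5287, -0.0293, 0.04]
ee_rot: [-0.0, 0.995, -0.103, -0.0]
contact_force: [0.6, 0.0, 0.1]
width: 0.0534
```

>>> servo_tool(
  steps=[
    [0,0,0,0,0,-8],
    [0,0,0,0,0,-16],
    [0,0,0,0,0,-24],
    [0,0,0,0,0,-32],
    [0,0,0,0,0,-40],
    [0,0,0,0,0,-48],
    [0,0,0,0,0,-56],
    [0,0,0,0,0,-64],
  ],
)

```text
clock: 10.65
position: [0.5287, -0.0293, 0.0399]
ee_rot: [-0.0, 0.898, 0.44, -0.0]
contact_force: [-0.4, 0.2, 1.0]
width: 0.0535
```

>>> servo_tool(
  steps=[
    [0,0,0,0,0,-8],
    [0,0,0,0,0,-16],
    [0,0,0,0,0,-24],
    [0,0,0,0,0,-32],
    [0,0,0,0,0,-40],
    [0,0,0,0,0,-48],
    [0,0,0,0,0,-56],
    [0,0,0,0,0,-64],
  ],
)

```text
clock: 11.45
position: [0.5287, -0.0293, 0.0399]
ee_rot: [-0.0, 0.528, 0.849, 0.0]
contact_force: [-0.2, -1.0, 0.2]
width: 0.0536
```

>>> servo_tool(
  steps=[
    [0,0,0,0,0,-8],
    [0,0,0,0,0,-16],
    [0,0,0,0,0,-20],
    [0,0,0,0,0,-20],
  ],
)

```text
clock: 11.85
position: [0.5288, -0.0293, 0.0399]
ee_rot: [-0.0, 0.376, 0.927, 0.0]
contact_force: [0.0, -0.2, -0.2]
width: 0.0536
```

```bash
python3 look2.py 7
```

```text
0.7 [205.1, 171.3, 97.4, 103.6] z top [0.051  0.0517]
wing line deg -4.0 len 0.98
[-0.19  0.35  1.84  0.    0.95 -0.99] [ 0.  -0.2 -0.2] [ 0.02 -0.03 -0.  ]
now [ 0.5288 -0.0293  0.0399] yaw 135.9 j6 -0.99 clock 11.85
shift [ 0.1 -1.   5.9] rotvec [ 0.  -0.  -4.1] turn about z (cw+) -4.1
```

View pics/w7.png

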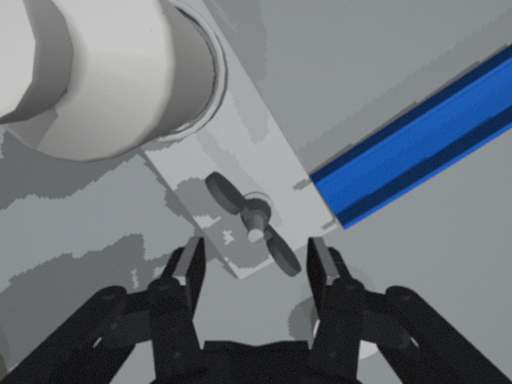

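>>> servo_tool(
  steps=[
    [0,0,12,0,0,0],
    [0,0,24,0,0,0],
    [0,0,36,0,0,0],
    [0,0,44,0,0,0],
    [0,0,48,0,0,0],
    [0,0,48,0,0,6],
    [0,0,48,0,0,12],
    [0,0,48,0,0,18],
  ],
)

```text
clock: 12.75
position: [0.5291, -0.0296, -0.0084]
ee_rot: [0.0, 0.519, 0.855, -0.0]
contact_force: [0.3, -0.5, -0.7]
width: 0.0534
```

>>> servo_tool(
  steps=[
    [0,0,0,0,0,7],
    [0,0,0,0,0,14],
    [0,0,0,0,0,22],
    [0,0,0,0,0,30],
    [0,0,0,0,0,38],
    [0,0,0,0,0,46],
    [0,0,0,0,0,54],
    [0,0,0,0,0,62],
  ],
)

```text
clock: 13.55
position: [0.5292, -0.0296, -0.0083]
ee_rot: [0.0, 0.885, 0.465, 0.0]
contact_force: [0.5, 0.2, -0.9]
width: 0.0538
```

>>> servo_tool(
  steps=[
    [0,0,0,0,0,8],
    [0,0,0,0,0,16],
    [0,0,0,0,0,24],
    [0,0,0,0,0,32],
    [0,0,0,0,0,40],
    [0,0,0,0,0,48],
    [0,0,0,0,0,56],
    [0,0,0,0,0,64],
  ],
)

```text
clock: 14.35
position: [0.53, -0.0298, -0.0081]
ee_rot: [0.0, 0.997, -0.075, 0.001]
contact_force: [1.6, -0.1, -1.8]
width: 0.0537
```

>>> servo_tool(
  steps=[
    [0,0,0,0,0,8],
    [0,0,0,0,0,16],
    [0,0,0,0,0,24],
    [0,0,0,0,0,32],
    [0,0,0,0,0,40],
    [0,0,0,0,0,48],
    [0,0,0,0,0,56],
  ],
)

```text
clock: 15.05
position: [0.5297, -0.03, -0.0081]
ee_rot: [-0.0, 0.845, -0.534, 0.001]
contact_force: [0.2, -1.1, -1.5]
width: 0.0533
```

```bash
python3 look2.py 8
```

```text
0.98 [173.8, 210.9, 142.4, 95.0] z top [0.048  0.0487]
wing line deg -4.4 len 0.97
[-0.19  0.41  1.89 -0.    0.84  2.51] [ 0.2 -1.1 -1.5] [-0.18 -0.12  0.03]
now [ 0.5297 -0.03   -0.0081] yaw -64.6 j6 2.51 clock 15.05
shift [ -0.7   1.5 -42.1] rotvec [-1.000e-01  0.000e+00  1.554e+02] turn about z (cw+) -204.6
```

View pics/w8.png

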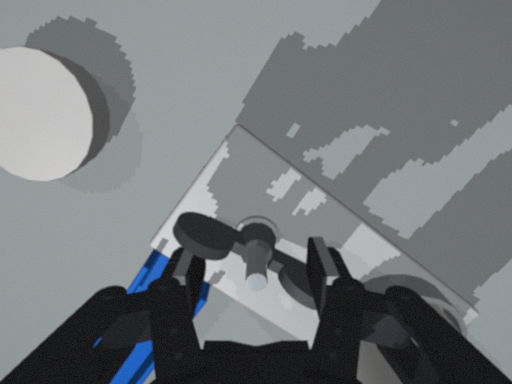

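Stroke 2 done; wing tops at 48.7 mm and about 70° should remain. Backing off and returning for stroke 3.

>>> servo_tool(
  steps=[
    [0,0,0,0,0,-6],
    [0,0,-15,0,0,-12],
    [0,0,-35,0,0,-15],
    [0,0,-45,0,0,-20],
    [0,0,-45,0,0,-28],
    [0,0,-45,0,0,-36],
    [0,0,-45,0,0,-44],
    [0,0,-45,0,0,-52],
  ],
)

```text
clock: 15.95
position: [0.5288, -0.0294, 0.0369]
ee_rot: [-0.0, 0.995, -0.102, -0.0]
contact_force: [0.1, -0.0, 0.1]
width: 0.0537
```

>>> servo_tool(
  steps=[
    [0,0,0,0,0,-8],
    [0,0,0,0,0,-16],
    [0,0,0,0,0,-24],
    [0,0,0,0,0,-32],
    [0,0,0,0,0,-40],
    [0,0,0,0,0,-48],
    [0,0,0,0,0,-56],
    [0,0,0,0,0,-64],
  ],
)

```text
clock: 16.75
position: [0.5288, -0.0294, 0.0367]
ee_rot: [-0.0, 0.898, 0.44, -0.0]
contact_force: [0.2, 0.2, -1.2]
width: 0.0539
```

>>> servo_tool(
  steps=[
    [0,0,0,0,0,-8],
    [0,0,0,0,0,-16],
    [0,0,0,0,0,-24],
    [0,0,0,0,0,-32],
    [0,0,0,0,0,-40],
    [0,0,0,0,0,-48],
    [0,0,0,0,0,-56],
    [0,0,0,0,0,-64],
  ],
)

```text
clock: 17.55
position: [0.5288, -0.0294, 0.0368]
ee_rot: [-0.0, 0.528, 0.849, -0.0]
contact_force: [-0.5, 0.6, -0.3]
width: 0.0536
```

>>> servo_tool(
  steps=[
    [0,0,0,0,0,-8],
    [0,0,0,0,0,-16],
    [0,0,0,0,0,-20],
    [0,0,15,0,0,-20],
    [0,0,30,0,0,-20],
    [0,0,40,0,0,-20],
    [0,0,45,0,0,-20],
    [0,0,46,0,0,-20],
  ],
)

```text
clock: 18.35
position: [0.5285, -0.0294, -0.0097]
ee_rot: [-0.001, 0.376, 0.926, -0.0]
contact_force: [-0.0, 0.2, 0.1]
width: 0.0536
```

>>> servo_tool(
  steps=[
    [0,0,0,0,0,7],
    [0,0,0,0,0,14],
    [0,0,0,0,0,21],
    [0,0,0,0,0,28],
    [0,0,0,0,0,35],
    [0,0,0,0,0,42],
    [0,0,0,0,0,49],
    [0,0,0,0,0,55],
  ],
)

```text
clock: 19.15
position: [0.5295, -0.03, -0.0086]
ee_rot: [0.001, 0.763, 0.646, 0.0]
contact_force: [-0.9, -1.1, -0.7]
width: 0.0535
```

```bash
python3 look2.py 9
```

```text
0.89 [175.1, 214.0, 142.9, 95.2] z top [0.0474 0.0481]
wing line deg -39.2 len 0.96
[-0.19  0.41  1.89 -0.    0.84 -0.02] [-0.9 -1.1 -0.7] [-0.18 -0.    0.02]
now [ 0.5295 -0.03   -0.0086] yaw 80.5 j6 -0.02 clock 19.15
shift [ -0.2  -1.4 -42.6] rotvec [  0.    0.1 -59.5] turn about z (cw+) -59.5
```

View pics/w9.png

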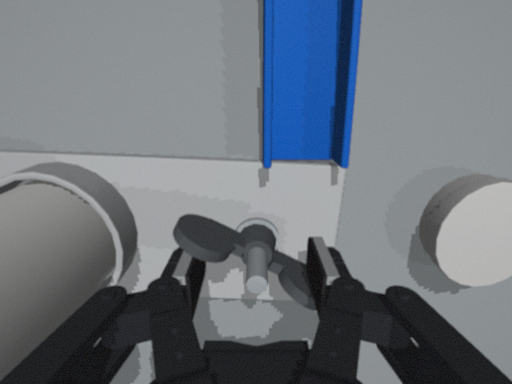

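About 38° left to the predicted stop (wing line near -77°). Approaching it in smaller steps.

>>> servo_tool(
  steps=[
    [0,0,0,0,0,6],
    [0,0,0,0,0,12],
    [0,0,0,0,0,18],
    [0,0,0,0,0,23],
    [0,0,0,0,0,27],
    [0,0,0,0,0,30],
  ],
)

```text
clock: 19.85
position: [0.5293, -0.0296, -0.0088]
ee_rot: [0.0, 0.903, 0.429, 0.0]
contact_force: [-0.5, -0.9, -1.3]
width: 0.0532
```

>>> servo_tool(
  steps=[
    [0,0,0,0,0,2],
    [0,0,0,0,0,4],
  ],
)

```text
clock: 20.05
position: [0.5294, -0.0296, -0.0088]
ee_rot: [0.0, 0.918, 0.397, 0.0]
contact_force: [-0.3, -0.2, 0.1]
width: 0.0538
```

```bash
python3 look2.py 10
```

```text
0.56 [177.2, 214.8, 138.3, 93.8] z top [0.0467 0.0475]
wing line deg -73.1 len 0.95
[-0.19  0.41  1.89  0.    0.83  0.57] [-0.3 -0.2  0.1] [-0.04 -0.03  0.06]
now [ 0.5294 -0.0296 -0.0088] yaw 46.8 j6 0.57 clock 20.05
shift [ -1.2  -0.7 -42.8] rotvec [  0.1   0.  -93.2] turn about z (cw+) -93.2
```

>>> servo_tool(
  steps=[
    [0,0,0,0,0,2],
    [0,0,0,0,0,4],
    [0,0,0,0,0,4],
  ],
)

```text
clock: 20.45
position: [0.5294, -0.0295, -0.0088]
ee_rot: [0.0, 0.931, 0.365, 0.0]
contact_force: [0.5, 0.3, -0.4]
width: 0.0538
```

```bash
python3 look2.py 11
```

```text
0.97 [175.9, 214.5, 139.6, 95.4] z top [0.0467 0.0475]
wing line deg -77.0 len 0.95
[-0.19  0.41  1.89  0.    0.83  0.64] [ 0.5  0.3 -0.4] [-0.   -0.09  0.02]
now [ 0.5294 -0.0295 -0.0088] yaw 42.9 j6 0.64 clock 20.45
shift [ -1.3  -0.6 -42.8] rotvec [  0.1   0.  -97.1] turn about z (cw+) -97.1
```

>>> servo_tool(
  steps=[
    [0,0,0,0,0,2],
    [0,0,0,0,0,4],
    [0,0,0,0,0,4],
  ],
)

```text
clock: 20.85
position: [0.5295, -0.0295, -0.0089]
ee_rot: [0.0, 0.943, 0.333, 0.0]
contact_force: [1.5, 0.7, -0.1]
width: 0.0537
```

```bash
python3 look2.py 12
```

```text
0.9 [173.8, 214.9, 141.7, 90.6] z top [0.0466 0.0474]
wing line deg -79.9 len 0.95
[-0.19  0.41  1.89 -0.    0.83  0.71] [ 1.5  0.7 -0.1] [ 0.08 -0.14  0.42]
now [ 0.5295 -0.0295 -0.0089] yaw 38.9 j6 0.71 clock 20.85
shift [ -1.4  -0.5 -42.9] rotvec [ 1.000e-01  0.000e+00 -1.011e+02] turn about z (cw+) -101.1
```

The moment has jumped to 0.42 N·m, so the stop seems reached. One small push to confirm.

>>> servo_tool(
  steps=[
    [0,0,0,0,0,1],
    [0,0,0,0,0,2],
    [0,0,0,0,0,2],
  ],
)

```text
clock: 21.25
position: [0.5295, -0.0296, -0.0089]
ee_rot: [0.0, 0.949, 0.316, 0.0]
contact_force: [2.7, 0.5, 1.4]
width: 0.0536
```

```bash
python3 look2.py 13
```

```text
0.91 [171.5, 216.7, 144.2, 87.6] z top [0.0465 0.0473]
wing line deg -80.8 len 0.94
[-0.19  0.41  1.89 -0.    0.83  0.74] [2.7 0.5 1.4] [ 0.25 -0.35  1.13]
now [ 0.5295 -0.0296 -0.0089] yaw 36.8 j6 0.74 clock 21.25
shift [ -1.4  -0.5 -42.9] rotvec [ 1.000e-01  0.000e+00 -1.032e+02] turn about z (cw+) -103.2
```

View pics/w13.png

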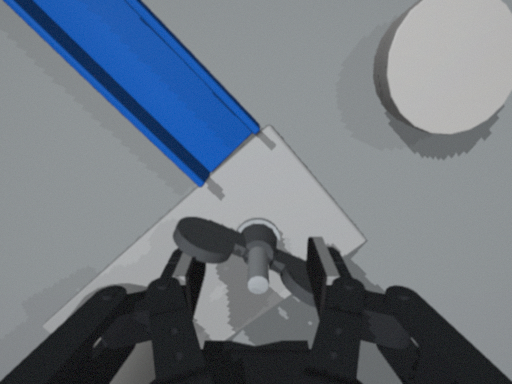

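Firm stop: the moment is 1.1 N·m and the nut no longer follows. Backing off, then lifting well clear and checking.

>>> servo_tool(
  steps=[
    [0,0,0,0,0,-4],
    [0,0,0,0,0,-10],
    [0,0,0,0,0,-16],
    [0,0,-15,0,0,-20],
    [0,0,-40,0,0,-20],
    [0,0,-70,0,0,-20],
    [0,0,-110,0,0,-20],
    [0,0,-150,0,0,-20],
  ],
)

```text
clock: 22.15
position: [0.527, -0.0293, 0.1414]
ee_rot: [-0.001, 0.881, 0.474, -0.001]
contact_force: [0.4, 0.4, 0.5]
width: 0.0537
```

>>> servo_tool(
  steps=[
    [0,0,-20,0,0,0],
    [0,0,-30,0,0,0],
    [0,0,-30,0,0,0],
    [0,0,-30,0,0,0],
  ],
)

```text
clock: 22.55
position: [0.5276, -0.0294, 0.1694]
ee_rot: [-0.001, 0.88, 0.475, -0.001]
contact_force: [0.1, 0.2, 0.2]
width: 0.0534
```

```bash
python3 look2.py 14
python3 - <<'E'
from h import *
p,d=cams.get_image("top"); P=cloud("top",d); P0=cloud("top",np.load("pics/top0.npy"))
cv2.imwrite("pics/top14.png",p[:,:,::-1])
for q in ["dispenser_mid","balm_tin","splint","tumbler","bowl","tape_roll","jar"]:
    for c in spotter.outline_of(q,"top")[:1]:
        print(q,round(c["conf"],2),c["rect"],np.nanmedian(P[c["region"]],0).round(3))
p,d=cams.get_image("scene");cv2.imwrite("pics/s14.png",p[:,:,::-1])
a=cv2.imread("pics/scene0.png");print(cv2.absdiff(a,p[:,:,::-1].copy()).max(-1)[170:384,100:420].mean())
E
```

```text
0.59 [225.7, 138.3, 65.5, 60.6] z top [0.0472 0.0477]
wing line deg -77.7 len 0.97
[-0.19  0.23  1.65  0.    1.26  0.39] [0.1 0.2 0.2] [-0.03 -0.01 -0.02]
now [ 0.5276 -0.0294  0.1694] yaw 56.7 j6 0.39 clock 22.55
shift [-1.000e-01  1.100e+00  1.354e+02] rotvec [ -0.2  -0.1 -83.3] turn about z (cw+) -83.3
balm_tin 0.26 [118.6, 132.9, 32.5, 26.2] [0.647 0.369 0.024]
splint 0.72 [201.7, 159.1, 56.7, 23.8] [0.58  0.131 0.006]
tumbler 0.86 [109.7, 204.1, 37.4, 24.0] [0.442 0.383 0.057]
bowl 0.83 [371.8, 190.7, 38.9, 35.1] [ 0.456 -0.35   0.021]
tape_roll 0.59 [121.3, 132.9, 26.3, 23.7] [0.651 0.369 0.025]
jar 0.67 [384.4, 126.9, 28.4, 26.4] [ 0.638 -0.363  0.073]
5.321305490654206
```

View pics/w14.png

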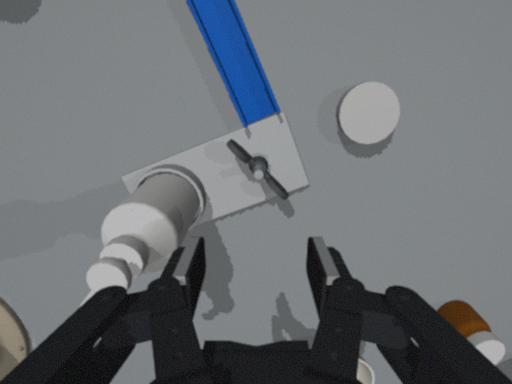

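View pics/s14.png

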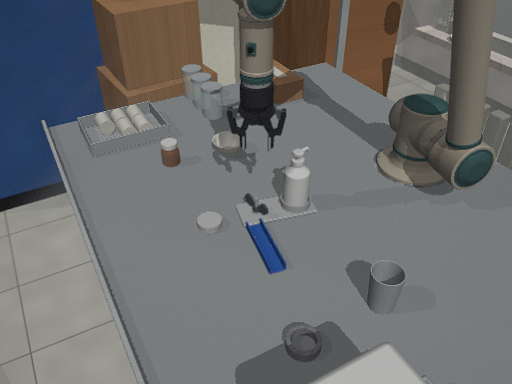

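The wing line reads -77.7° against -77.4° predicted at home. In the scene view every object is at the same pixels as at the start, and the fingers are clear. Handing in.

```bash
python3 -c "
from rig import sign_off
print(sign_off())"
```

```text
the job is handed in; nothing more can be done
None
```

The wing nut is home on the plate. I put the half-open fingers either side of the stud and pushed both wings clockwise in three strokes, about 445° in all. No wing was pinched, and the clock stood at about 23 s when I handed the job in.

**Last checks**
- **Stop:** on the final push the moment about the stud rose from about 0 to 1.1 N·m and the nut stopped following.
- **Angle:** with the hand clear, the wing line measured -77.7° in the world frame. I had predicted -77.4° at home from the rough direction of the dispenser.
- **Height:** the wing tops came down from 55.5 to 47.7 mm; 48 mm is expected at home.
- **Other objects:** in the scene picture everything stands at its starting pixels, and the fingers are well clear with no contact force.

**What failed or disagreed**
- **First sweep missed:** at this opening the fingertips sat about 38 mm behind the stated TCP. The first sweep passed over the nut without touching it, so I went 37 mm lower and repeated it.
- **Last top-view check was incomplete:**
  - The arm hid the dispenser there, so I have no measured position for it.
  - The network took the tape roll for the balm tin.
  - The splint's median position shifted about 38 mm along its length. I put this down to the arm hiding part of it, because the scene picture shows it unmoved.
  - The tumbler, bowl, tape roll and jar measured within about 7 mm of their starting positions.

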